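# Clear the jammed blank from the feed chute

### The job

A wooden blank has run too far down the feed chute and is jammed under the keepers, where it cannot be lifted: nudge it back up the chute until it is wholly out of the keepers, without shifting the next blank waiting further up. Then lift it out of the chute and set it down gently, foot down, flat inside the plywood tray. Leave everything else on the bench where it is.

Things in the scene. Friction and masses are not known exactly. Their poses are not given: they have to be found in the camera images.
- blank_center (a point): Centre of the jammed blank, the LOWER of two like beech blanks on the chute, about 0.15 to 0.25 kg, inverted-T section: foot 106 (its x, along the chute) x 88 (y) x 16 mm thick; centred on it an upright rib 86 (x) x 30 (y) x 34 mm tall. The foot sticks out 10 mm past the rib at each end. 50 mm tall in all; this point is 25 mm above its underside, z away from the foot.
- waiting_center (a point): Centre of the next blank, of the same shape and axes, waiting further up on the open part of the chute, held by friction alone. When the jammed blank is just out of the keepers, 44 to 53 mm of free chute remain between the two.
- chute: Fixed steel feed chute on legs, sloping 10 degrees. Origin on the floor that blanks slide on, on the centreline, at the uphill end of the keepers; x up the slope along the floor, y across, z square to the floor. Floor from x = -190 to +270 mm; channel 92 mm wide between side rails 10 mm high, 116 mm over all. Open above uphill of x = 0. A blank needs 2 to 4 N to push and stays where left.
- keeper_mid (a point): Middle of the slot between the two dark wooden keepers, on the chute floor. The keepers run 72.5 mm up and down the chute from here. Their lips overhang the foot of a blank from both sides, 20 to 50 mm above the floor, with a 56 mm wide slot between, so a blank under them cannot be lifted; its rib stands in the slot, flush with their tops, only 13 mm free on either side.
- chute_stop (a point): Top middle of the 12 mm high, 8 mm thick stop bar across the chute's lower end (chute x = -186 mm). From here 58 to 76 mm of free channel floor lead up to the jammed blank's lower end: room for closed fingers to reach down to the floor behind it. A low grey machine, 75 mm tall, stands 35 mm further down.
- tray: Fixed open plywood tray on the bench to the robot's right, 200 mm (x) x 170 mm (y) x 30 mm high outside, walls and floor 5 mm thick. Origin under its centre, on the bench; z up.
- bell_mid (a point): A brass handbell standing mouth down, 110 mm across, 154 mm tall, at the far edge of the bench; this point is half-way up. To be left alone.
- pattern_mid (a point): A tall slim turned wooden pattern, 100 mm across at its foot, 200 mm tall, on the robot's far right; this point is half-way up. To be left alone.
- fork_mid (a point): A steel tuning fork on a wooden block, 100 x 80 mm, 165 mm tall, at the far edge of the bench behind the chute; this point is half-way up. To be left alone.
- offcut_mid (a point): A plain wooden offcut, 120 x 60 x 35 mm, beyond the tray; this point is its centre. To be left alone.
Things that resemble listed ones, but are neither listed nor needed, are in the scene too. Leave any pink look-alike of the part that bears blank_center alone.

How it is judged:
On the way, in this order (a step that is already met when the one before it is completed fails the run):
1. the jammed blank lies clear of the keepers, on the open floor of the chute (x of blank_center in the frame of chute between 0.053 and 0.11 m and z of blank_center in the frame of chute below 0.031 m and y of blank_center in the frame of chute between -0.01 and 0.01 m), for 0.2 s.
2. the blank is lifted out of the chute (z of blank_center in the frame of chute above 0.06 m), for 0.1 s.
At the end, for the whole second after the job is handed in: The blank stands foot down (within 0.08 rad) on the tray's floor, wholly inside the walls (its centre 26 to 34 mm above the bench, within 60 mm along and 50 mm across the tray of the tray's centre), released and at rest; the waiting blank is within 12 mm of where it was (x of blank_center in the frame of tray between -0.06 and 0.06 m and y of blank_center in the frame of tray between -0.05 and 0.05 m and z of blank_center in the frame of tray between 0.026 and 0.034 m and angle between blank_center's own z axis and vertical below 0.08 rad and linear speed of blank below 0.02 m/s and contact force between the fingers and blank below 0.1 N and distance of waiting_center from where it was at the start of the episode below 0.012 m); the robot touches nothing.
It fails at once if the waiting blank is shifted by more than 12 mm (distance of waiting_center from where it was at the start of the episode above 0.012 m).
It fails at once if the blank is dropped or flung: it moves faster than 0.7 m/s while the fingers do not hold it (linear speed of blank above 0.7 m/s and contact force between the fingers and blank below 0.1 N).
It fails at once if something else on the bench is shifted by more than 30 mm (distance of any of bell_mid, pattern_mid, fork_mid, offcut_mid from where it was at the start of the episode above 0.03 m).
It also fails if it takes over 61 s, if anything falls off the work surface, if the arm or the gripper's body presses on something with over 40 N, if the wrist force passes 120 N, or if a joint passes its speed limit or range.

### The arm

A 6-joint arm with a two-finger parallel gripper is mounted at the origin on the work surface. World frame = base frame: x ahead of the robot, y to its left, z up, the work surface at z = 0. Lengths are in m, angles in rad, forces in N, time in s.
With the tool pointing down it reaches from about 0.275 to 1 m from the base axis. Payload 8.4 kg.
Tool frame: the origin (TCP) lies midway between the tips of the shut fingers; the grasp point (between the pads) lies 19 mm behind it; y points along the fingers, x is the direction in which the jaws open and shut, and the axes are right-handed (so a half turn about y gives the same grasp; the last joint's range is limited). The gripper opens to 85 mm and grips with 20 to 120 N. Pads are 22 mm wide; open, the fingers measure 114 mm over their backs; the gripper's body (76 mm by 85 mm) begins 54 mm behind the grasp point. The pads swing forward as they close: fully open they stand 13 mm farther back than shut.
Start: joints at [-1.295, 0.353, 1.633, -0, 1.155, -0.002], TCP at [0.171, -0.601, 0.231] pointing down, gripper open.
Joint ranges: [-2.63, 2.63], [-0.92, 2.1], [0.06, 2.66], [-1.3, 4.44], [0, 2.69], [-3.02, 3.02]. Speed limits (rad/s): [2.22, 2.22, 2.79, 3.14, 3.14, 3.14].

### API

Orientations are given as a rotation vector (axis times angle).
In Python, from bench import r, imaging gives the robot as it stands.
- The arm moves only by the tool jog_arm, never from a script. Its argument "motion" is a list of rows, each a list of 3 entries, a list of its own where there are three numbers: the shift along the tool's x, y, z as a fraction of full scale, then the turn, a rotation vector about the tool's x, y, z as a fraction of full scale, then the finger opening in mm, from 0 to 85.4. A call has 1 to 8 rows; each row shifts and turns the commanded pose from where the row before left it, along the tool's axes as they then stand; what a row does not reach is not made up. Full scale, the value 1, is 40 mm for a shift and 180 degrees for a turn. A row lasts 1/10 s, in which the tool goes at most 50 mm and 8.59 degrees, less where a joint would pass 70% of its speed; a pose out of reach is approached as far as the arm can. A call with a number of a shift or a turn outside -1 to 1 is refused whole. A call with a gripper value outside its range is refused whole. The fingers move at their own pace and stop on an object; "squeeze" is the grip in N (left out, the last holds). Time passes only in rows, so rows that do not move let the fingers close. It gives the time, the measured TCP pose, the force and the opening at its end, in the units of the state.
- r.state(): the state, without advancing time (a new reading comes with each control period).
- imaging.read_camera(name): name is "side" or "top"; returns (picture, depth): 420x560x3 uint8, red, green, blue; 420x560 float32, m along the optical axis (not along the pixel's ray), 0 where there is no reading.
- imaging.calibration(name): a dict with "mtx" (3x3 intrinsics, pixels), "R" (3x3) and "t" (3): a world point X has camera coordinates R X + t. Camera axes: x right, y down, z forward; pixel columns grow to the right and rows downward; lengths in m; the calibration is good to about 2 mm. A picture is of the moment at which its call begins. calibration takes no time and is no camera call.
- r.finish_job(): hands the job in, once; it reports no verdict.
Trained networks look in the newest picture that a camera, given by its name, has taken for a name from the list of things; names that differ only in an ending like _2 or _b are one class to them, and where a whole thing is asked for, a point or a joint stands for the part that bears it (a point fixed in the world has none). Each returns a list of dicts, best first, with "score" (0 to 1); they miss things now and then, are a little off and sometimes report something else, mostly with a low value. They report only what shows in the picture. A call takes as long as a camera call. They do not tell look-alikes from the thing itself.
- imaging.find_in(thing, camera): "rect" ([left, top, right, bottom] in pixels, round what is visible of it).
- imaging.regions_of(thing, camera): "pixels" (420x560 bool, what is visible of it) and "rect" ([left, top, right, bottom] in pixels, round what is visible of it).
- imaging.mark_of(thing, camera): "centre" ([column, row] in pixels: a listed point, or the origin of a listed thing).
The state is a dict: "time": time; "q": joint angles; "joint_vel": joint speeds; "effort": joint torques, N m; "tcp_pos": TCP position; "orientation": TCP orientation; "force": force on the tool from outside, world axes, zero at the start; "torque": the same for the moment, N m; "opening": finger opening in m.
Only numpy, scipy, OpenCV 4.12 (cv2) and the standard library are available. Lean on these libraries where they do the work, as an engineer would, in place of code of your own. Each camera call takes 0.05 s, during which the arm holds its last target.

## Working session

There is one attempt and no reset: what is moved stays moved. The work goes in short steps, Python scripts to look and compute and a tool call to move; the robot and the scene stay as the last step left them, time stands still between calls to the robot, and variables do not carry over. Pictures are saved under pics/ and viewed, and the job is handed in when it is done.

Besides the shell and the picture viewer there is one more tool, called after "Emit:" as name(argument=value, ...), one argument or row to a line, values as JSON. jog_arm: Moves the arm, as the interface text tells. Shift numbers are shares of 40 mm and turn numbers shares of 180 degrees, none past 1 either way. Its arguments: {"type":"object","properties":{"motion":{"type":"array","items":{"type":"array"}},"squeeze":{"type":"number"}},"required":["motion"]}

```bash
ls; mkdir -p pics
python3 - <<'E'
from bench import r, imaging
import cv2,numpy as np
s=r.state();print({k:np.round(v,3).tolist() for k,v in s.items()})
for c in("side","top"):
    p,d=imaging.read_camera(c);cv2.imwrite(f"pics/{c}0.png",p[:,:,::-1]);np.savez(f"{c}0.npz",p=p,d=d)
    k=imaging.calibration(c);print(c,np.round(k["mtx"],1).tolist(),np.round(k["R"],3).tolist(),np.round(k["t"],3).tolist())
    for n in["blank_center","waiting_center","chute","keeper_mid","chute_stop","tray"]:
        print(n,[(np.round(x["centre"]).tolist(),round(x["score"],2)) for x in imaging.mark_of(n,c)][:4])
E
```

```text
pics
{'time': 0.0, 'q': [-1.295, 0.354, 1.634, 0.0, 1.155, -0.002], 'joint_vel': [-0.002, -0.002, -0.001, -0.001, 0.001, 0.0], 'effort': [0.0, -60.525, -34.206, -0.0, 0.009, 0.0], 'tcp_pos': [0.171, -0.601, 0.231], 'orientation': [-1.327, 1.003, -1.001], 'force': [-0.746, 0.778, 0.799], 'torque': [-0.054, 0.026, 0.042], 'opening': 0.086}
side [[465.9, 0.0, 280.1], [0.0, 465.9, 210.8], [0.0, 0.0, 1.0]] [[-0.808, -0.589, 0.022], [-0.394, 0.513, -0.763], [0.438, -0.625, -0.647]] [0.499, 0.297, 1.48]
blank_center [([185.0, 254.0], 0.87), ([271.0, 323.0], 0.84), ([268.0, 227.0], 0.7), ([232.0, 353.0], 0.61)]
waiting_center [([210.0, 262.0], 0.59)]
chute [([251.0, 238.0], 0.79), ([340.0, 149.0], 0.51)]
keeper_mid [([267.0, 234.0], 0.59)]
chute_stop [([284.0, 214.0], 0.78)]
tray [([352.0, 190.0], 0.59)]
top [[391.5, 0.0, 281.8], [0.0, 391.5, 209.0], [0.0, 0.0, 1.0]] [[-0.022, -1.0, -0.003], [-0.997, 0.023, -0.075], [0.075, 0.001, -0.997]] [0.064, 0.575, 1.14]
blank_center [([171.0, 285.0], 0.94), ([190.0, 143.0], 0.75), ([465.0, 178.0], 0.68), ([263.0, 196.0], 0.63)]
waiting_center [([165.0, 199.0], 0.61), ([238.0, 197.0], 0.55), ([336.0, 125.0], 0.52)]
chute [([235.0, 196.0], 0.79), ([412.0, 229.0], 0.64), ([262.0, 202.0], 0.28)]
keeper_mid [([262.0, 201.0], 0.73)]
chute_stop [([306.0, 199.0], 0.57)]
tray [([413.0, 229.0], 0.69)]
```

View pics/side0.png

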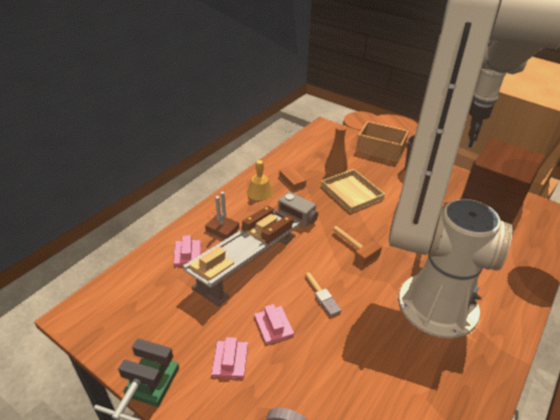

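View pics/top0.png

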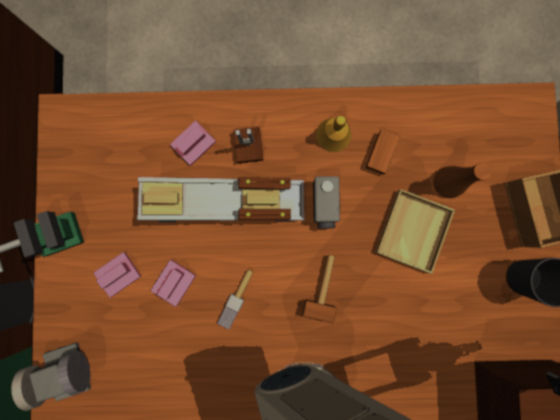

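Run:
```python
import cv2,numpy as np
a=cv2.imread("pics/top0.png")[150:250,110:330];cv2.imwrite("pics/topcrop.png",cv2.resize(a,None,fx=3.6,fy=3.6,interpolation=2))
a=cv2.imread("pics/side0.png")[170:320,150:350];cv2.imwrite("pics/sidecrop.png",cv2.resize(a,None,fx=4,fy=4,interpolation=2))
```

```text
(no output)
```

View pics/topcrop.png

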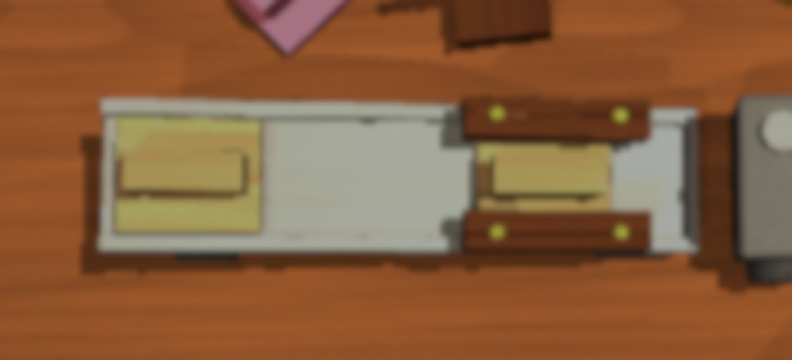

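View pics/sidecrop.png

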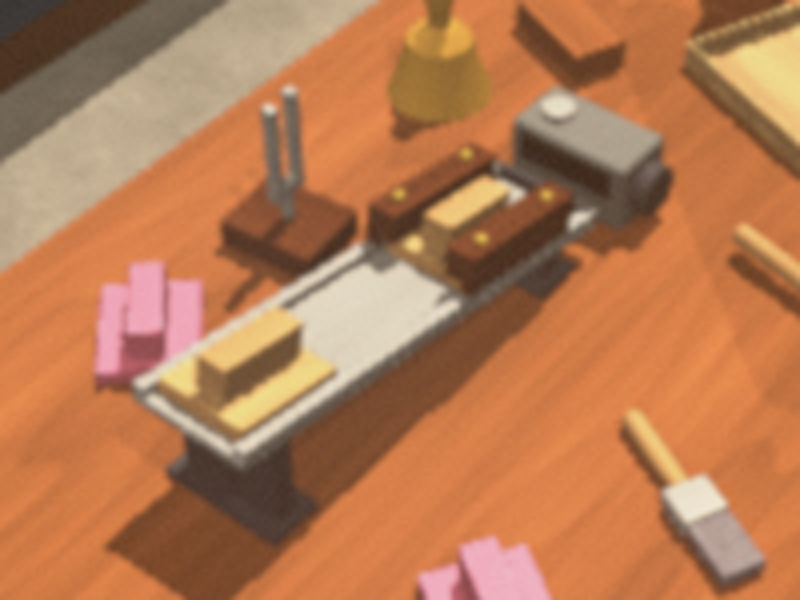

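Jammed blank: beech at top (262,198) between the dark keepers. The waiting one is beech at top (165,199), higher up. The pink ones at (192,143), (117,274) and (173,283) are look-alikes. The crops confirm this. Next is the geometry from depth.

```bash
cat > h.py <<'E'
import numpy as np,cv2
from bench import r, imaging
def cloud(c,d):
    k=imaging.calibration(c);K=k["mtx"];v,u=np.mgrid[:420,:560]
    P=np.stack([(u-K[0,2])/K[0,0]*d,(v-K[1,2])/K[1,1]*d,d],-1)
    return (P-np.array(k["t"]))@np.array(k["R"])
def proj(c,X):
    k=imaging.calibration(c);p=np.array(k["R"])@X+k["t"];p=np.array(k["mtx"])@p;return p[:2]/p[2]
E
python3 - <<'E'
from h import *
P=cloud("top",np.load("top0.npz")["d"]); 
np.set_printoptions(precision=4,suppress=True,linewidth=160)
f=P[188:212,190:232].reshape(-1,3); A=np.c_[f[:,:2],np.ones(len(f))]
co,res,_,_=np.linalg.lstsq(A,f[:,2],rcond=None);print("floor plane",co,np.std(A@co-f[:,2]), np.degrees(np.arctan(np.hypot(*co[:2]))))
for row in(198,): 
    for u in range(130,320,2): print(u,P[row,u])
print("col 210");
for v in range(170,230,2): print(v,P[v,210],P[v,265])
E
```

```text
floor plane [-1.0384 -0.4711  0.8308] 0.06294199916759821 48.74876443369379
130 [ 0.6223  0.5105 -0.0007]
132 [0.6219 0.5035 0.0017]
134 [ 0.6223  0.4993 -0.0032]
136 [0.6217 0.4918 0.0007]
138 [0.6087 0.4431 0.1158]
140 [0.6087 0.4381 0.1146]
142 [0.6071 0.428  0.1275]
144 [0.603  0.4099 0.1632]
146 [0.6032 0.4057 0.1604]
148 [0.6032 0.4006 0.16  ]
150 [0.6031 0.3954 0.1598]
152 [0.6032 0.391  0.1572]
154 [0.603  0.3853 0.1586]
156 [0.6035 0.3821 0.1522]
158 [0.6028 0.3751 0.1577]
160 [0.603  0.3706 0.1551]
162 [0.6027 0.3648 0.1569]
164 [0.6031 0.3612 0.1515]
166 [0.6029 0.3556 0.1523]
168 [0.6032 0.3513 0.149 ]
170 [0.6029 0.3456 0.1504]
172 [0.603  0.3409 0.1483]
174 [0.603  0.3359 0.1474]
176 [0.603  0.331  0.1459]
178 [0.6064 0.3342 0.114 ]
180 [0.6062 0.3286 0.1144]
182 [0.6075 0.3264 0.1018]
184 [0.6082 0.3227 0.0945]
186 [0.6078 0.3165 0.097 ]
188 [0.608  0.3116 0.094 ]
190 [0.6081 0.3067 0.0913]
192 [0.6082 0.3016 0.0891]
194 [0.6079 0.2956 0.0908]
196 [0.6081 0.2907 0.0877]
198 [0.6081 0.2852 0.0873]
200 [0.6078 0.2794 0.0883]
202 [0.6081 0.2746 0.0844]
204 [0.6078 0.2687 
[... 2411 characters left out ...]
3 0.0837] [0.5908 0.0967 0.1056]
204 [0.5911 0.2531 0.0795] [0.588  0.0982 0.0743]
206 [0.585  0.2521 0.0851] [0.5824 0.0983 0.0737]
208 [0.5796 0.2529 0.0813] [0.5743 0.0971 0.1039]
210 [0.5739 0.2528 0.0819] [0.5684 0.0969 0.11  ]
212 [0.5681 0.2524 0.0843] [0.5631 0.0971 0.107 ]
214 [0.5626 0.2526 0.0837] [0.5579 0.0975 0.1022]
216 [0.5566 0.2516 0.0891] [0.5521 0.0973 0.107 ]
218 [0.551  0.2516 0.0893] [0.5467 0.0975 0.1051]
220 [ 0.5501  0.2686 -0.0017] [ 0.5463  0.1024 -0.0004]
222 [0.5439 0.2681 0.0014] [0.5402 0.1025 0.0003]
224 [ 0.5382  0.2695 -0.0062] [0.5341 0.1025 0.0009]
226 [ 0.5319  0.2686 -0.0009] [ 0.5282  0.1028 -0.003 ]
228 [0.5258 0.2682 0.0013] [ 0.5223  0.1031 -0.0059]
```

Run:
```python
from h import *
P=cloud("side",np.load("side0.npz")["d"]); Q=cloud("top",np.load("top0.npz")["d"])
np.set_printoptions(precision=4,suppress=True,linewidth=160)
im=cv2.imread("pics/top0.png")
r0=imaging.read_camera("top")
for n in ["tray","keeper_mid","chute","blank_center","waiting_center","chute_stop"]:
  for c,PP in(("top",Q),("side",P)):
    if c=="side" and n=="tray": imaging.read_camera("side")
    for g in imaging.regions_of(n,c)[:2]:
        m=g["pixels"];X=PP[m];X=X[np.isfinite(X).all(1)]
        print(n,c,round(g["score"],2),np.round(g["rect"]),m.sum(),"med",np.median(X,0),"p2",np.percentile(X,2,0),"p98",np.percentile(X,98,0))
        if n=="tray" and c=="top":
            print(cv2.minAreaRect(X[X[:,2]>0.02][:,:2].astype(np.float32)))
```

```text
tray top 0.76 [376. 188. 454. 273.] 4139 med [ 0.5043 -0.3437  0.0055] p2 [ 0.4012 -0.4385  0.0001] p98 [ 0.6102 -0.2393  0.0318]
((0.5387206673622131, -0.204117089509964), (0.4675992429256439, 0.21941035985946655), 75.78125)
tray side 0.82 [321. 169. 383. 214.] 1626 med [ 0.4992 -0.3458  0.0092] p2 [ 0.3854 -0.4454  0.0003] p98 [ 0.6092 -0.2292  0.0344]
keeper_mid top 0.64 [137. 178. 339. 229.] 6231 med [0.6018 0.1523 0.0831] p2 [ 0.535  -0.1025  0.0385] p98 [0.6621 0.4356 0.1208]
keeper_mid side 0.79 [187. 194. 320. 307.] 3855 med [0.5763 0.172  0.0797] p2 [ 0.5184 -0.0939  0.0058] p98 [0.6568 0.4428 0.123 ]
chute top 0.58 [136. 177. 340. 229.] 6313 med [0.6019 0.1513 0.083 ] p2 [ 0.536  -0.1028  0.0382] p98 [0.6624 0.4355 0.1208]
chute top 0.34 [243. 188. 283. 208.] 718 med [0.602  0.1097 0.099 ] p2 [0.5797 0.0586 0.061 ] p98 [0.6311 0.1621 0.1153]
chute side 0.56 [182. 195. 318. 307.] 3916 med [0.5776 0.1706 0.0797] p2 [ 0.5182 -0.0971  0.0059] p98 [0.6568 0.4428 0.1236]
blank_center top 0.79 [240. 188. 282. 207.] 700 med [0.602  0.1102 0.0995] p2 [0.5798 0.0612 0.0653] p98 [0.63
[... 489 characters left out ...]
.5636 0.3267 0.1096] p98 [0.6504 0.4265 0.1612]
waiting_center top 0.54 [242. 188. 284. 209.] 744 med [0.6015 0.1102 0.1001] p2 [0.5743 0.061  0.065 ] p98 [0.6312 0.1622 0.1156]
waiting_center side 0.74 [189. 248. 232. 279.] 814 med [0.5907 0.3944 0.131 ] p2 [0.5598 0.3328 0.1138] p98 [0.6439 0.4319 0.1639]
waiting_center side 0.66 [248. 215. 280. 241.] 364 med [0.5994 0.1426 0.1011] p2 [0.5707 0.0667 0.0696] p98 [0.6325 0.1688 0.1184]
chute_stop top 0.62 [136. 174. 337. 227.] 6142 med [0.6023 0.1537 0.0832] p2 [ 0.5347 -0.103   0.0389] p98 [0.6619 0.4347 0.1204]
chute_stop side 0.95 [183. 190. 320. 307.] 4318 med [0.5803 0.169  0.0796] p2 [ 0.5188 -0.1018  0.0015] p98 [0.6614 0.4423 0.1254]
```

Run:
```python
from h import *
np.set_printoptions(precision=4,suppress=True,linewidth=160)
d=np.load("top0.npz")["d"];P=cloud("top",d);ok=d>0.3
sub=lambda a,b,c,e:P[a:b,c:e][ok[a:b,c:e]]
f=np.r_[sub(188,212,190,234),sub(192,208,284,298)]
for i in range(6):
    A=np.c_[f[:,:2],np.ones(len(f))];co=np.linalg.lstsq(A,f[:,2],rcond=None)[0];e=A@co-f[:,2];f=f[abs(e)<2.5*max(np.std(e),.001)]
print("floor",co,np.std(e),len(f),np.degrees(np.arctan(np.hypot(*co[:2]))),"yaw of gradient",np.degrees(np.arctan2(co[1],co[0])))
# rail edges per column
E1=[];E2=[]
for u in list(range(186,236,2)):
    c=[p for p,o in zip(P[165:240,u],ok[165:240,u]) if o and .06<p[2]<.2]
    c=np.array(c);E1.append(c[c[:,0].argmax(),:2]);E2.append(c[c[:,0].argmin(),:2])
for u in range(284,299,2):
    c=np.array([p for p,o in zip(P[165:240,u],ok[165:240,u]) if o and .03<p[2]<.2]);E1.append(c[c[:,0].argmax(),:2]);E2.append(c[c[:,0].argmin(),:2])
for E in(E1,E2):
    E=np.array(E);k=np.polyfit(E[:,1],E[:,0],1);print("edge x=",k,"at y=.1",np.polyval(k,.1),np.std(np.polyval(k,E[:,1])-E[:,0]))
# ribs
def rib(a,b,c,e,off):
    q=sub(a,b,c,e);h=q[:,2]-np.c_[q[:,:2],np.ones(len(q))]@co;h*=np.cos(np.radians(10))
    t=q[(h>off-.006)&(h<off+.006)];print(len(t),cv2.minAreaRect(t[:,:2].astype(np.float32)),t.mean(0),np.percentile(t,[1,99],0)); return t
print("jam rib");rib(191,207,240,290,.05);print("wait rib");rib(180,215,140,190,.05);print("wait foot");rib(178,218,138,190,.016)
print("kL");rib(175,192,230,295,.05);print("kR");rib(206,225,230,295,.05)
# tray
q=sub(180,280,370,460);t=q[(q[:,2]>.018)&(q[:,2]<.05)]
n,l=0,0
m=((P[...,2]>.018)&(P[...,2]<.05)&ok);mm=np.zeros_like(m);mm[185:280,372:460]=m[185:280,372:460]
n,l,st,_=cv2.connectedComponentsWithStats(mm.astype(np.uint8),connectivity=8);i=1+st[1:,4].argmax()
t=P[l==i];print("tray",st[i],cv2.minAreaRect(t[:,:2].astype(np.float32)))
```

```text
floor [-0.0003  0.1756  0.0386] 0.0018982284840894617 1246 9.960515449042594 yaw of gradient 90.08618407306868
edge x= [0.0151 0.6588] at y=.1 0.6603371314769971 0.0009498837404439841
edge x= [0.0142 0.5446] at y=.1 0.5459805817933308 0.00010139916877849825
jam rib
337 ((0.604583740234375, 0.10425934195518494), (0.08223430812358856, 0.028390415012836456), 89.90119171142578) [0.6046 0.1047 0.1075] [[0.5906 0.0634 0.0992]
 [0.6187 0.1453 0.1166]]
wait rib
399 ((0.6072611212730408, 0.3713562786579132), (0.0854412168264389, 0.02984577603638172), 89.62993621826172) [0.6067 0.3711 0.1543] [[0.5923 0.3293 0.1435]
 [0.6219 0.4124 0.1635]]
wait foot
1043 ((0.6086017489433289, 0.37284842133522034), (0.13329271972179413, 0.10837728530168533), 89.81521606445312) [0.6081 0.3739 0.1194] [[0.5554 0.3103 0.1047]
 [0.6624 0.4289 0.1316]]
kL
573 ((0.6465583443641663, 0.09773820638656616), (0.1431356966495514, 0.030446022748947144), 88.99948120117188) [0.6462 0.0976 0.1063] [[0.6321 0.0264 0.0919]
 [0.6606 0.1673 0.1197]]
kR
576 ((0.560611367225647, 0.09931766241788864), (0.14235207438468933, 0.028234072029590607), 89.30413818359375) [0.5605 0.0995 0.1063] [[0.546  0.0284 0.0923]
 [0.5748 0.1703 0.1199]]
tray [376 189  78  84 605] ((0.5048834085464478, -0.3399389088153839), (0.1726975440979004, 0.20038378238677979), 67.55477905273438)
```

```bash
cat >> h.py <<'E'
from scipy.spatial.transform import Rotation as Ro
np.set_printoptions(precision=4,suppress=True,linewidth=160)
YAW=np.arctan2(1,.0146);T=np.radians(10)
ex=np.array([np.cos(YAW)*np.cos(T),np.sin(YAW)*np.cos(T),np.sin(T)]);ey=np.array([-np.sin(YAW),np.cos(YAW),0]);ez=np.cross(ex,ey)
O=np.array([0.6017+.0146*.1786,.1786,.0386+.1756*.1786])
C=np.c_[ex,ey,ez]
def cw(x,y,z): return O+C@np.array([x,y,z])
def cf(p): return C.T@(np.asarray(p)-O)
def Rt(yaxis,xaxis):
    z=np.cross(xaxis,yaxis);return np.c_[xaxis,yaxis,z]
RC=[Rt(-ez,ey),Rt(-ez,-ey)]
def go(pos,R,show=True):
    s=r.state();R0=Ro.from_rotvec(s["orientation"]).as_matrix();p=s["tcp_pos"]
    d=np.asarray(pos)-p
    rv=Ro.from_matrix(R0.T@R).as_rotvec()
    print("t",s["time"],"tcp",p,"chute",cf(p),"F",s["force"],"open",s["opening"])
    print(" shift tool axes /40mm now:",R0.T@d/.04," in target axes:",R.T@d/.04," turn/180:",rv/np.pi,"deg",np.degrees(np.linalg.norm(rv)))
E
python3 - <<'E'
from h import *
R0=Ro.from_rotvec(r.state()["orientation"]).as_matrix();print(R0)
for R in RC:go(cw(-.15,0,.12),R)
print(cw(-.15,0,.12),cw(-.15,0,.006))
E
```

```text
[[ 0.2742  0.      0.9617]
 [-0.9617 -0.      0.2742]
 [ 0.     -1.      0.    ]]
t 1.4 tcp [ 0.1714 -0.6011  0.2313] chute [-0.7459  0.4215  0.2953] F [-0.5198 -0.465  -0.7819] open 0.08531794297263795
 shift tool axes /40mm now: [-11.7421   1.7297  14.538 ]  in target axes: [-10.5375   4.3837 -14.8986]  turn/180: [-0.0385  0.5913  0.0517] deg 107.0728388466024
t 1.4 tcp [ 0.1714 -0.6011  0.2313] chute [-0.7459  0.4215  0.2953] F [-0.5198 -0.465  -0.7819] open 0.08531794297263795
 shift tool axes /40mm now: [-11.7421   1.7297  14.538 ]  in target axes: [10.5375  4.3837 14.8986]  turn/180: [ 0.0478 -0.4059  0.0355] deg 73.83584266019922
[0.6018 0.0101 0.1621] [0.6021 0.0299 0.0498]
```

Emit:
jog_arm(
  motion=[
    [[-0.7,0,0.86],[0,0,0],0],
    [[-0.7,0,0.86],[0,0,0],0],
    [[-0.7,0,0.86],[0,0,0],0],
    [[-0.7,0,0.86],[0,0,0],0],
    [[-0.7,0,0.86],[0,0,0],0],
    [[-0.7,0,0.86],[0,0,0],0],
    [[-0.7,0,0.86],[0,0,0],0],
    [[-0.7,0,0.86],[0,0,0],0],
  ],
  squeeze=30,
)

```text
time: 2.2
tcp_pos: [0.3754, -0.3087, 0.2315]
orientation: [-1.328, 1.002, -1.003]
force: [0.7, 0.2, -0.1]
opening: -0.0003
```

Emit:
jog_arm(
  motion=[
    [[-0.7,0,0.86],[0,0,0],0],
    [[-0.7,0,0.86],[0,0,0],0],
    [[-0.7,0,0.86],[0,0,0],0],
    [[-0.7,0,0.86],[0,0,0],0],
    [[-0.7,0,0.86],[0,0,0],0],
    [[-0.7,0,0.86],[0,0,0],0],
    [[-0.7,0,0.86],[0,0,0],0],
    [[-0.5,0,0.6],[0,0,0],0],
  ],
)

```text
time: 3.0
tcp_pos: [0.5714, -0.0274, 0.2314]
orientation: [-1.328, 1.001, -1.001]
force: [0.2, -0.4, -0.2]
opening: 0.0001
```

Emit:
jog_arm(
  motion=[
    [[0,0,0],[0,-0.046,0],0],
    [[0,0,0],[0,-0.046,0],0],
    [[0,0,0],[0,-0.046,0],0],
    [[0,0,0],[0,-0.046,0],0],
    [[0,0,0],[0,-0.046,0],0],
    [[0,0,0],[0,-0.046,0],0],
    [[0,0,0],[0,-0.046,0],0],
    [[0,0,0],[0,-0.046,0],0],
  ],
)

```text
time: 3.8
tcp_pos: [0.5701, -0.0298, 0.2313]
orientation: [-1.568, 0.103, -0.103]
force: [0.5, 0.3, -0.2]
opening: 0.0002
```

Run:
```python
from h import *
go(cw(-.15,0,.10),RC[1]);print(r.state()["q"])
```

```text
t 3.8 tcp [ 0.5701 -0.0298  0.2313] chute [-0.1777  0.0312  0.1952] F [ 0.5163  0.2621 -0.1853] open 0.0002373078554650135
 shift tool axes /40mm now: [0.6476 2.2235 1.1781]  in target axes: [0.7801 2.3798 0.6923]  turn/180: [ 0.0555 -0.0369  0.0033] deg 12.01152635904511
[-0.0549  0.2692  1.7514  0.      1.1209  0.076 ]
```

Emit:
jog_arm(
  motion=[
    [[0,0,0],[0.0278,-0.0185,0.0017],0],
    [[0,0,0],[0.0278,-0.0185,0.0017],0],
    [[0.39,0,0.35],[0,0,0],0],
    [[0.39,0,0.35],[0,0,0],0],
    [[0,0.8,0],[0,0,0],0],
    [[0,0.7,0],[0,0,0],0],
  ],
)

```text
time: 4.4
tcp_pos: [0.6029, 0.0078, 0.1769]
orientation: [-1.396, 0.013, -0.018]
force: [-0.1, -0.3, -0.5]
opening: -0.0003
```

Run:
```python
from h import *
go(cw(-.15,0,.01),RC[1])
for c in("side","top"):
    p,d=imaging.read_camera(c);cv2.imwrite(f"pics/{c}1.png",p[:,:,::-1]);np.savez(f"{c}1.npz",p=p,d=d)
a=cv2.imread("pics/top1.png")[150:250,110:330];b=cv2.imread("pics/side1.png")[150:280,180:350]
a=cv2.resize(a,(660,300));b=cv2.resize(b,(390,300));cv2.imwrite("pics/c1.png",np.vstack([a,cv2.copyMakeBorder(b,0,0,0,270,0)]))
```

```text
t 4.4 tcp [0.6029 0.0078 0.1769] chute [-0.1496 -0.0011  0.1349] F [-0.0953 -0.2571 -0.4759] open -0.0003271264393923081
 shift tool axes /40mm now: [-0.0352  3.1233 -0.0096]  in target axes: [-0.0274  3.1234 -0.009 ]  turn/180: [-0.     -0.0016  0.0008] deg 0.3299839316431767
```

View pics/c1.png

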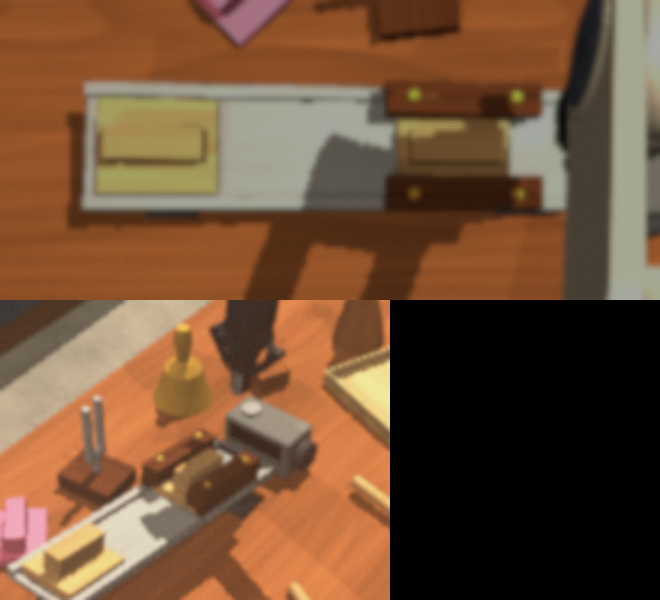

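Emit:
jog_arm(
  motion=[
    [[-0.03,0.8,0],[0,0,0],0],
    [[0,0.8,0],[0,0,0],0],
    [[0,0.6,0],[0,0,0],0],
    [[0,0.3,0],[0,0,0],0],
    [[0,0.3,0],[0,0,0],0],
    [[0,0.32,0],[0,0,0],0],
    [[0,0,0],[0,0,0],0],
  ],
)

```text
time: 5.2
tcp_pos: [0.6007, 0.0294, 0.0533]
orientation: [-1.396, 0.016, -0.015]
force: [-0.7, -0.8, -0.5]
opening: 0.0005
```

Run:
```python
from h import *
go(cw(-.135,0,.01),RC[1])
p,d=imaging.read_camera("side");cv2.imwrite("pics/s2.png",cv2.resize(p[180:270,230:340,::-1],None,fx=6,fy=6,interpolation=2))
print(proj("side",cw(-.15,0,.01))-[230,180])
```

```text
t 5.2 tcp [0.6007 0.0294 0.0533] chute [-0.1498  0.0015  0.0095] F [-0.6978 -0.7939 -0.4758] open 0.0005242719667399614
 shift tool axes /40mm now: [ 0.0345 -0.0122  0.3712]  in target axes: [ 0.0366 -0.0123  0.371 ]  turn/180: [-0.0001 -0.0018 -0.0003] deg 0.335923481458979
[49.1497 40.0521]
```

View pics/s2.png

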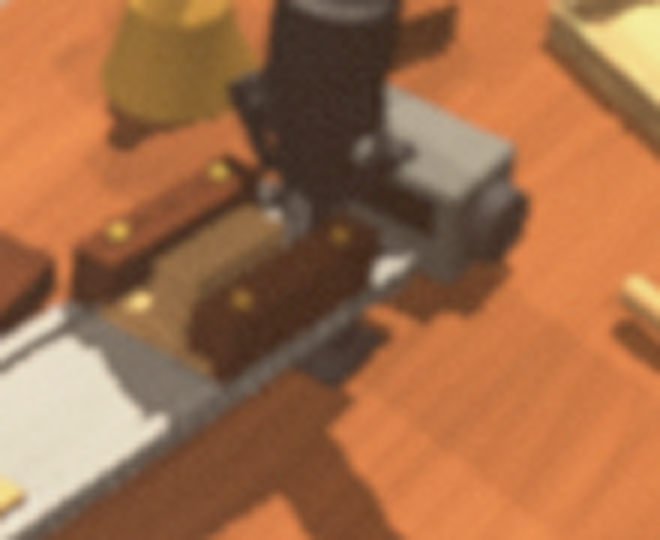

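Emit:
jog_arm(
  motion=[
    [[0.03,0,0.12],[0,0,0],0],
    [[0,0,0.12],[0,0,0],0],
    [[0,0,0.12],[0,0,0],0],
    [[0,0,0.12],[0,0,0],0],
    [[0,0,0.12],[0,0,0],0],
    [[0,0,0.12],[0,0,0],0],
  ],
)

```text
time: 5.85
tcp_pos: [0.6031, 0.0578, 0.0595]
orientation: [-1.396, 0.014, -0.017]
force: [-0.4, -2.6, 1.9]
opening: -0.0
```

Emit:
jog_arm(
  motion=[
    [[0,0,0.15],[0,0,0],0],
    [[0,0,0.15],[0,0,0],0],
    [[0,0,0.15],[0,0,0],0],
    [[0,0,0.15],[0,0,0],0],
    [[0,0,0.15],[0,0,0],0],
    [[0,0,0.15],[0,0,0],0],
    [[0,0,0.15],[0,0,0],0],
    [[0,0,0.15],[0,0,0],0],
  ],
)

```text
time: 6.65
tcp_pos: [0.6039, 0.1054, 0.0676]
orientation: [-1.396, 0.015, -0.016]
force: [-0.4, -3.1, 1.8]
opening: 0.0004
```

Run:
```python
from h import *
go(cw(-.005,0,.01),RC[1])
```

```text
t 6.65 tcp [0.6039 0.1054 0.0676] chute [-0.0725 -0.0006  0.0104] F [-0.3506 -3.1173  1.7561] open 0.00035436729910474137
 shift tool axes /40mm now: [-0.0251  0.0101  1.6881]  in target axes: [-0.0155  0.0095  1.6882]  turn/180: [-0.0001 -0.0018  0.0001] deg 0.3281957746433231
```

Emit:
jog_arm(
  motion=[
    [[0,0,0.17],[0,0,0],0],
    [[0,0,0.17],[0,0,0],0],
    [[0,0,0.17],[0,0,0],0],
    [[0,0,0.17],[0,0,0],0],
    [[0,0,0.17],[0,0,0],0],
    [[0,0,0.17],[0,0,0],0],
    [[0,0,0.17],[0,0,0],0],
    [[0,0,0.17],[0,0,0],0],
  ],
)

```text
time: 7.45
tcp_pos: [0.6049, 0.159, 0.0771]
orientation: [-1.396, 0.015, -0.016]
force: [-0.9, -2.5, 0.6]
opening: 0.0002
```

Run:
```python
from h import *
go(cw(-.003,0,.01),RC[1])
for c in("side","top"):
    p,d=imaging.read_camera(c);cv2.imwrite(f"pics/{c}3.png",p[:,:,::-1]);np.savez(f"{c}3.npz",p=p,d=d)
a=cv2.imread("pics/top3.png")[150:250,110:330];b=cv2.imread("pics/side3.png")[150:280,180:350]
a=cv2.resize(a,(660,300));b=cv2.resize(b,(390,300));cv2.imwrite("pics/c3.png",np.vstack([a,cv2.copyMakeBorder(b,0,0,0,270,0)]))
```

```text
t 7.45 tcp [0.6049 0.159  0.0771] chute [-0.018  -0.0009  0.0104] F [-0.905  -2.4794  0.5948] open 0.0002027714535060518
 shift tool axes /40mm now: [-0.0252  0.0102  0.376 ]  in target axes: [-0.0231  0.01    0.3761]  turn/180: [-0.0001 -0.0018  0.0001] deg 0.3292774428546441
```

View pics/c3.png

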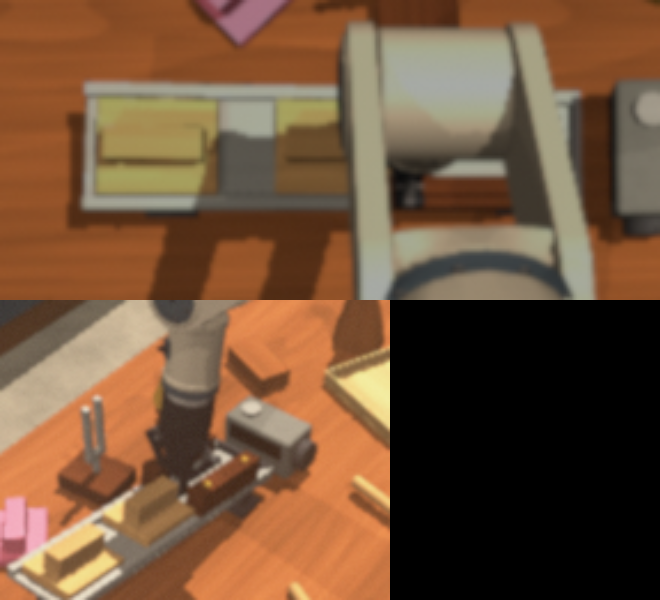

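Run:
```python
from h import *
d=np.load("top3.npz")["d"];P=cloud("top",d)
for v in(190,210,212):
  print(v,[(u,*np.round(1000*cf(P[v,u])[[0,2]],0)) for u in range(174,216,2)])
p=np.load("top3.npz")["p"]
for v in (188,192,208,210):
  print(v,p[v,176:212].astype(int).sum(1), )
  print(p[v,176:212,2])
```

```text
190 [(174, np.float64(172.0), np.float64(16.0)), (176, np.float64(167.0), np.float64(14.0)), (178, np.float64(161.0), np.float64(13.0)), (180, np.float64(156.0), np.float64(20.0)), (182, np.float64(151.0), np.float64(9.0)), (184, np.float64(146.0), np.float64(0.0)), (186, np.float64(141.0), np.float64(1.0)), (188, np.float64(136.0), np.float64(-1.0)), (190, np.float64(130.0), np.float64(1.0)), (192, np.float64(125.0), np.float64(-2.0)), (194, np.float64(119.0), np.float64(5.0)), (196, np.float64(114.0), np.float64(0.0)), (198, np.float64(108.0), np.float64(-2.0)), (200, np.float64(103.0), np.float64(2.0)), (202, np.float64(97.0), np.float64(15.0)), (204, np.float64(91.0), np.float64(15.0)), (206, np.float64(86.0), np.float64(14.0)), (208, np.float64(80.0), np.float64(17.0)), (210, np.float64(75.0), np.float64(15.0)), (212, np.float64(69.0), np.float64(15.0)), (214, np.float64(64.0), np.float64(16.0))]
210 [(174, np.float64(171.0), np.float64(17.0)), (176, np.float64(166.0), np.float64(18.0)), (178, np.float64(160.0), np.float64(17.0)), (180, np.float64(155.0), np.float64(17.0)), (182
[... 2059 characters left out ...]
8 397 341 283 261 259 262 262 261]
[ 77  75  79  84  86  84  87 113 130 135 140 143 145 148 150 151 151 151 151 152 153 152 152 152 142 111  92  92  88  74  59  53  52  53  53  53]
208 [400 357 291 251 237 225 197 201 220 239 250 253 250 252 252 254 252 250 252 252 254 252 252 253 251 251 250 251 251 254 252 254 254 254 254 251]
[88 77 60 50 46 45 47 59 67 73 76 77 76 77 77 78 77 77 77 77 78 77 77 77 75 66 55 50 49 50 49 50 50 50 50 49]
210 [391 322 262 248 242 234 204 201 222 240 252 254 254 254 252 254 253 254 254 251 251 254 253 252 251 249 249 247 243 244 247 244 244 245 244 245]
[86 68 52 49 47 47 49 58 68 74 77 78 78 78 77 78 77 78 78 77 77 78 77 77 74 66 56 50 47 48 48 47 47 48 47 48]
```

Emit:
jog_arm(
  motion=[
    [[0,0,0.15],[0,0,0],0],
    [[0,0,0.15],[0,0,0],0],
    [[0,0,0.14],[0,0,0],0],
    [[0,0,0],[0,0,0],0],
    [[0,0,-0.15],[0,0,0],0],
    [[0,0,0],[0,0,0],0],
    [[0,0,0],[0,0,0],0],
  ],
)

```text
time: 8.25
tcp_pos: [0.6052, 0.1695, 0.079]
orientation: [-1.396, 0.015, -0.017]
force: [0.3, 0.4, 0.2]
opening: -0.0001
```

Run:
```python
from h import *
go(cw(-.003,0,.09),RC[1])
p,d=imaging.read_camera("top")
P=cloud("top",d)
for v in(190,210):
  print(v,[(u,*[int(q) for q in np.round(1000*cf(P[v,u])[[0,2]],0)]) for u in range(178,200,1)])
print(p[188,176:204,2])
```

```text
t 8.25 tcp [0.6052 0.1695 0.079 ] chute [-0.0074 -0.001   0.0104] F [0.2591 0.3718 0.1785] open -0.00014998037610755127
 shift tool axes /40mm now: [-0.0256 -1.9889  0.1112]  in target axes: [-0.0258 -1.9889  0.1106]  turn/180: [-0.0001 -0.002   0.0002] deg 0.36531346783797664
190 [(178, 161, 13), (179, 159, 14), (180, 156, 14), (181, 154, 12), (182, 151, 10), (183, 149, 2), (184, 147, -2), (185, 144, 0), (186, 141, -1), (187, 138, -3), (188, 135, 4), (189, 133, 3), (190, 130, 0), (191, 128, -4), (192, 125, -1), (193, 122, -5), (194, 119, 0), (195, 116, 14), (196, 113, 17), (197, 110, 15), (198, 108, 16), (199, 105, 17)]
210 [(178, 160, 18), (179, 158, 15), (180, 155, 16), (181, 153, 14), (182, 151, -2), (183, 148, 2), (184, 146, -3), (185, 143, -3), (186, 140, -1), (187, 138, -2), (188, 135, 1), (189, 132, -2), (190, 130, -1), (191, 127, 3), (192, 124, -1), (193, 122, -4), (194, 119, -3), (195, 115, 19), (196, 113, 13), (197, 110, 17), (198, 107, 18), (199, 104, 19)]
[ 82  82  82  83  84  81  86 116 135 140 146 150 151 151 150 151 150 143 114  91  90  93  94  94  93  92  91  87]
```

Emit:
jog_arm(
  motion=[
    [[0,-0.4,0],[0,0,0],0],
    [[0,-0.8,0],[0,0,0],0],
    [[0,-0.8,0],[0,0,0],60],
    [[0,0,0.6],[0,0,0],60],
    [[0,0,0.6],[0,0,0],60],
    [[0,0,0.59],[0,0,0],60],
    [[0,0,0],[0,0,0],60],
    [[0,0,0],[0,0,0],60],
  ],
)

```text
time: 9.1
tcp_pos: [0.6064, 0.2265, 0.1711]
orientation: [-1.396, 0.013, -0.016]
force: [-0.0, -1.0, 0.3]
opening: 0.06
```

Run:
```python
from h import *
go(cw(.0643,0,.02),RC[1])
for c in("side","top"):
    p,d=imaging.read_camera(c);cv2.imwrite(f"pics/{c}4.png",p[:,:,::-1]);np.savez(f"{c}4.npz",p=p,d=d)
a=cv2.imread("pics/top4.png")[150:250,110:330];b=cv2.imread("pics/side4.png")[170:300,170:340]
a=cv2.resize(a,(660,300));b=cv2.resize(b,(390,300));cv2.imwrite("pics/c4.png",np.vstack([a,cv2.copyMakeBorder(b,0,0,0,270,0)]))
```

```text
t 9.1 tcp [0.6064 0.2265 0.1711] chute [ 0.0648 -0.0014  0.0913] F [-0.0336 -1.0461  0.2826] open 0.05998650060091526
 shift tool axes /40mm now: [-0.038   1.7828 -0.0123]  in target axes: [-0.0359  1.7829 -0.0115]  turn/180: [-0.0001 -0.0014  0.0004] deg 0.26717564111607217
```

View pics/c4.png

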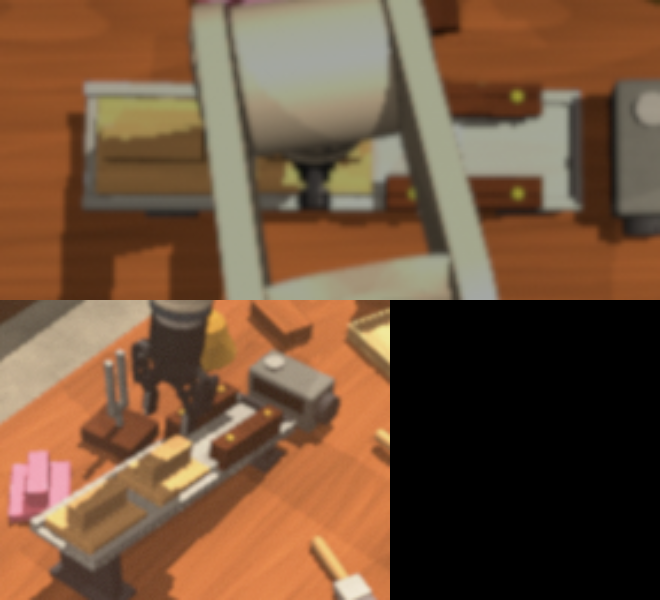

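Emit:
jog_arm(
  motion=[
    [[-0.03,0.5,0],[0,0,0],60],
    [[0,0.5,0],[0,0,0],60],
    [[0,0.3,0],[0,0,0],60],
    [[0,0.2,0],[0,0,0],60],
    [[0,0.2,0],[0,0,0],60],
    [[0,0.06,0],[0,0,0],60],
    [[0,0,0],[0,0,0],60],
  ],
)

```text
time: 9.9
tcp_pos: [0.6055, 0.2387, 0.1008]
orientation: [-1.396, 0.015, -0.016]
force: [-0.6, -0.2, -0.1]
opening: 0.0602
```

Emit:
jog_arm(
  motion=[
    [[0,0,0],[0,0,0],25],
    [[0,0,0],[0,0,0],20],
    [[0,0,0],[0,0,0],15],
    [[0,0,0],[0,0,0],15],
    [[0,0,0],[0,0,0],15],
  ],
  squeeze=40,
)

```text
time: 10.4
tcp_pos: [0.6059, 0.2388, 0.1017]
orientation: [-1.395, 0.014, -0.017]
force: [-1.0, -1.4, 5.3]
opening: 0.0296
```

Run:
```python
from h import *
go(cw(.0643,0,.02),RC[1])
p,d=imaging.read_camera("side");cv2.imwrite("pics/s5.png",cv2.resize(p[200:300,170:280,::-1],None,fx=6,fy=6,interpolation=2))
```

```text
t 10.4 tcp [0.6059 0.2388 0.1017] chute [ 0.0648 -0.0007  0.0208] F [-0.9919 -1.4369  5.2762] open 0.02964408901504094
 shift tool axes /40mm now: [-0.0181  0.0198 -0.0119]  in target axes: [-0.0181  0.0199 -0.0118]  turn/180: [-0.0002 -0.0018  0.0005] deg 0.3367142399149609
```

View pics/s5.png

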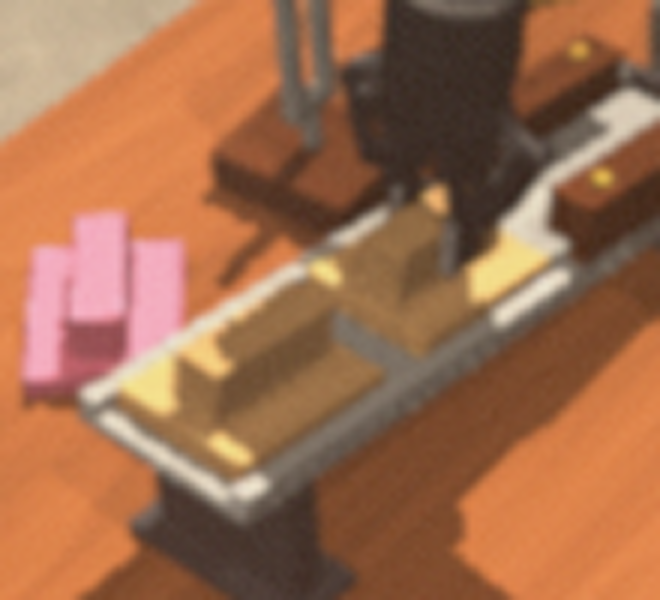

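Emit:
jog_arm(
  motion=[
    [[0,-0.2,0],[0,0,0],15],
    [[0,-0.4,0],[0,0,0],15],
    [[0,-0.5,0],[0,0,0],15],
    [[0,-0.5,0],[0,0,0],15],
    [[0,-0.5,0],[0,0,0],15],
    [[0,-0.5,0],[0,0,0],15],
    [[0,-0.4,0],[0,0,0],15],
    [[0,0,0],[0,0,0],15],
  ],
  squeeze=50,
)

```text
time: 11.25
tcp_pos: [0.6064, 0.2178, 0.2222]
orientation: [-1.395, 0.011, -0.02]
force: [0.3, 0.2, -1.4]
opening: 0.029
```

```bash
cat >> h.py <<'E'
TY=np.radians(67.55)
# blank x along tray y-direction; vertical tool; tool z = blank x
zt=np.array([np.cos(TY),np.sin(TY),0]);yt=np.array([0,0,-1.]);xt=np.cross(yt,zt)
RT=np.c_[xt,yt,zt]
TR=np.array([.505,-.340,0])
E
python3 - <<'E'
from h import *
go([.505,-.34,.2],RT)
p,d=imaging.read_camera("side");cv2.imwrite("pics/s6.png",cv2.resize(p[150:300,150:300,::-1],None,fx=4,fy=4,interpolation=2))
E
```

```text
t 11.25 tcp [0.6064 0.2178 0.2222] chute [ 0.0651 -0.0015  0.1431] F [ 0.257   0.2295 -1.4113] open 0.02899827558874138
 shift tool axes /40mm now: [ -2.2483  -1.9123 -13.8738]  in target axes: [  2.9818   0.5557 -13.8562]  turn/180: [-0.0556  0.1179 -0.0092] deg 23.527834006220406
```

View pics/s6.png

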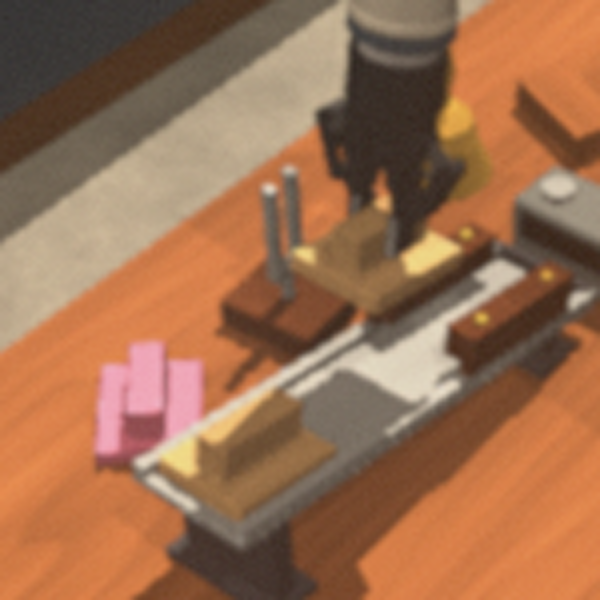

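Emit:
jog_arm(
  motion=[
    [[0,0,0],[-0.0139,0.0295,-0.0023],15],
    [[0,0,0],[-0.0139,0.0295,-0.0023],15],
    [[0,0,0],[-0.0139,0.0295,-0.0023],15],
    [[0,0,0],[-0.0139,0.0295,-0.0023],15],
    [[0.1,0,-0.3],[0,0,0],15],
    [[0.2,0,-0.6],[0,0,0],15],
    [[0.2,0,-0.9],[0,0,0],15],
    [[0.2,0,-0.9],[0,0,0],15],
  ],
)

```text
time: 12.1
tcp_pos: [0.5886, 0.1059, 0.2181]
orientation: [-1.551, 0.309, -0.3]
force: [0.7, -0.2, -1.2]
opening: 0.029
```

Emit:
jog_arm(
  motion=[
    [[0.2,0,-0.95],[0,0,0],15],
    [[0.2,0,-0.95],[0,0,0],15],
    [[0.2,0,-0.95],[0,0,0],15],
    [[0.2,0,-0.95],[0,0,0],15],
    [[0.2,0,-0.95],[0,0,0],15],
    [[0.2,0,-0.95],[0,0,0],15],
    [[0.2,0,-0.95],[0,0,0],15],
    [[0.2,0,-0.95],[0,0,0],15],
  ],
)

```text
time: 12.9
tcp_pos: [0.5313, -0.1998, 0.219]
orientation: [-1.55, 0.31, -0.302]
force: [0.6, 0.1, -1.5]
opening: 0.0292
```

Run:
```python
from h import *
go([.505,-.34,.2],RT)
```

```text
t 12.9 tcp [ 0.5313 -0.1998  0.219 ] chute [-0.3478  0.0674  0.2126] F [ 0.5871  0.0554 -1.4585] open 0.02920295904640863
 shift tool axes /40mm now: [ 0.7246  0.4777 -3.4909]  in target axes: [ 0.7297  0.4745 -3.4903]  turn/180: [ 0.0006  0.0007 -0.0015] deg 0.3130507224977018
```

Emit:
jog_arm(
  motion=[
    [[0.2,0,-0.9],[0,0,0],15],
    [[0.2,0,-0.9],[0,0,0],15],
    [[0.2,0,-0.9],[0,0,0],15],
    [[0.13,0,-0.6],[0,0,0],15],
    [[0,0,-0.19],[0,0,0],15],
    [[0,0.7,0],[0.0006,0.0007,-0.0015],15],
    [[0,0.8,0],[0,0,0],15],
    [[0,0.8,0],[0,0,0],15],
  ],
)

```text
time: 13.7
tcp_pos: [0.5058, -0.3379, 0.1268]
orientation: [-1.549, 0.307, -0.309]
force: [0.4, -0.7, -2.1]
opening: 0.0294
```

Run:
```python
from h import *
go([.505,-.34,.026],RT)
for c in("side","top"):
    p,d=imaging.read_camera(c);cv2.imwrite(f"pics/{c}7.png",p[:,:,::-1]);np.savez(f"{c}7.npz",p=p,d=d)
a=cv2.imread("pics/top7.png")[170:290,330:490];b=cv2.imread("pics/side7.png")[130:230,290:420]
a=cv2.resize(a,(400,300));b=cv2.resize(b,(390,300));cv2.imwrite("pics/c7.png",np.hstack([a,b]))
```

```text
t 13.7 tcp [ 0.5058 -0.3379  0.1268] chute [-0.5001  0.091   0.1459] F [ 0.3682 -0.6721 -2.1158] open 0.029419129170956584
 shift tool axes /40mm now: [-0.0004  2.5198 -0.0569]  in target axes: [ 0.0024  2.5198 -0.0567]  turn/180: [-0.     -0.0003  0.0004] deg 0.0810084856764131
```

View pics/c7.png

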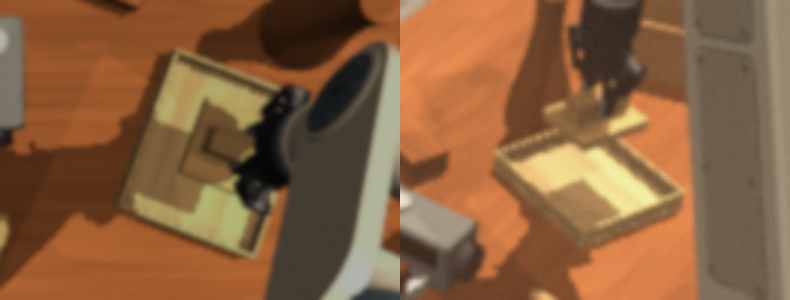

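Emit:
jog_arm(
  motion=[
    [[0,0.6,-0.05],[0,0,0],15],
    [[0,0.6,0],[0,0,0],15],
    [[0,0.5,0],[0,0,0],15],
    [[0,0.3,0],[0,0,0],15],
    [[0,0.2,0],[0,0,0],15],
    [[0,0.08,0],[0,0,0],15],
    [[0,0.05,0],[0,0,0],15],
    [[0,0,0],[0,0,0],15],
  ],
)

```text
time: 14.6
tcp_pos: [0.5061, -0.3405, 0.0354]
orientation: [-1.55, 0.308, -0.31]
force: [-0.7, 0.5, -1.6]
opening: 0.0293
```

Emit:
jog_arm(
  motion=[
    [[0,0.05,0],[0,0,0],15],
    [[0,0.05,0],[0,0,0],15],
    [[0,0,0],[0,0,0],15],
  ],
)

```text
time: 14.9
tcp_pos: [0.5057, -0.3403, 0.0308]
orientation: [-1.549, 0.308, -0.31]
force: [-0.8, 0.2, -2.9]
opening: 0.0293
```

Emit:
jog_arm(
  motion=[
    [[0,0.03,0],[0,0,0],15],
    [[0,0.03,0],[0,0,0],15],
    [[0,0,0],[0,0,0],15],
  ],
)

```text
time: 15.2
tcp_pos: [0.5057, -0.3402, 0.0283]
orientation: [-1.549, 0.308, -0.31]
force: [-0.7, 0.3, -2.1]
opening: 0.029
```

Emit:
jog_arm(
  motion=[
    [[0,0.03,0],[0,0,0],15],
    [[0,0.02,0],[0,0,0],15],
    [[0,0,0],[0,0,0],15],
  ],
)

```text
time: 15.5
tcp_pos: [0.5057, -0.3403, 0.0263]
orientation: [-1.549, 0.308, -0.31]
force: [-0.7, -1.0, -1.3]
opening: 0.0295
```

Emit:
jog_arm(
  motion=[
    [[0,0.02,0],[0,0,0],15],
    [[0,0.02,0],[0,0,0],15],
    [[0,0,0],[0,0,0],15],
  ],
)

```text
time: 15.8
tcp_pos: [0.5059, -0.3404, 0.0258]
orientation: [-1.55, 0.308, -0.31]
force: [-1.9, 2.0, 8.5]
opening: 0.0291
```

Emit:
jog_arm(
  motion=[
    [[0,0.02,0],[0,0,0],15],
    [[0,0,0],[0,0,0],15],
  ],
)

```text
time: 16.0
tcp_pos: [0.5058, -0.3404, 0.0257]
orientation: [-1.55, 0.308, -0.31]
force: [-4.7, 4.2, 15.6]
opening: 0.0296
```

Contact with the tray floor. I'll release gently and retreat straight up.

Emit:
jog_arm(
  motion=[
    [[0,-0.02,0],[0,0,0],15],
    [[0,0,0],[0,0,0],34],
    [[0,0,0],[0,0,0],50],
    [[0,0,0],[0,0,0],50],
    [[0,-0.1,0],[0,0,0],50],
    [[0,-0.4,0],[0,0,0],50],
    [[0,-0.8,0],[0,0,0],50],
    [[0,-0.8,0],[0,0,0],50],
  ],
)

```text
time: 16.8
tcp_pos: [0.5055, -0.3401, 0.1105]
orientation: [-1.549, 0.309, -0.309]
force: [0.5, -0.8, 0.4]
opening: 0.0503
```

Emit:
jog_arm(
  motion=[
    [[0,-0.8,0],[0,0,0],50],
    [[0,-0.8,0],[0,0,0],50],
    [[-0.8,0,0],[0,0,0],50],
    [[-0.8,0,0],[0,0,0],50],
    [[-0.8,0,0],[0,0,0],50],
    [[-0.8,0,0],[0,0,0],50],
    [[-0.8,0,0],[0,0,0],50],
    [[0,0,0],[0,0,0],50],
  ],
)

```text
time: 17.6
tcp_pos: [0.3545, -0.2769, 0.1733]
orientation: [-1.549, 0.31, -0.309]
force: [0.5, -0.2, -0.4]
opening: 0.05
```

Run:
```python
from h import *
s=r.state();print(s["time"],s["tcp_pos"],s["force"])
for c in("side","top"):
    p,d=imaging.read_camera(c);cv2.imwrite(f"pics/{c}8.png",p[:,:,::-1]);np.savez(f"{c}8.npz",p=p,d=d)
P=cloud("top",d)
q=P[195:265,380:450].reshape(-1,3)
for lo,hi in((.047,.065),(.016,.026)):
    t=q[(q[:,2]>lo)&(q[:,2]<hi)];print(len(t),t.mean(0) if len(t) else 0, cv2.minAreaRect(t[:,:2].astype(np.float32)) if len(t)>3 else 0)
    if lo>.04:
        A=np.c_[t[:,:2],np.ones(len(t))];print("tilt",np.linalg.lstsq(A,t[:,2],rcond=None)[0])
d0=np.load("top0.npz")["d"]; p0=np.load("top0.npz")["p"]
print("wait diff",np.abs(p[178:217,140:186].astype(int)-p0[178:217,140:186]).mean())
a=cv2.imread("pics/top8.png")[170:290,330:490];b=cv2.imread("pics/side8.png")[130:230,290:420]
a=cv2.resize(a,(400,300));b=cv2.resize(b,(390,300));cv2.imwrite("pics/c8.png",np.hstack([a,b]))
```

```text
17.6 [ 0.3545 -0.2769  0.1733] [ 0.4691 -0.2056 -0.4395]
327 [ 0.5066 -0.3405  0.0546] ((0.5067768096923828, -0.3411332368850708), (0.08625868707895279, 0.030405381694436073), 66.98914337158203)
tilt [ 0.0221 -0.0125  0.0391]
850 [ 0.5091 -0.3422  0.0208] ((0.5203551054000854, -0.3462103009223938), (0.17200139164924622, 0.23370085656642914), 67.46408081054688)
wait diff 6.544035674470457
```

View pics/c8.png

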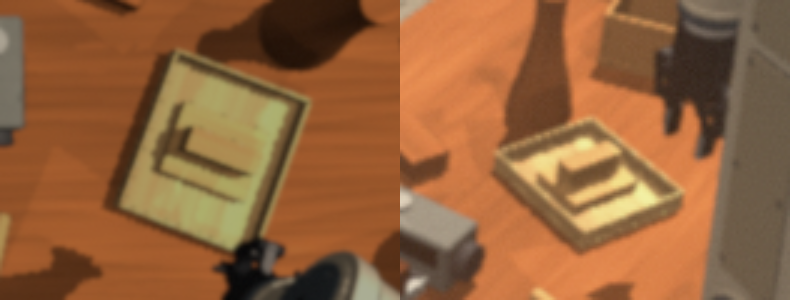

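View pics/top8.png

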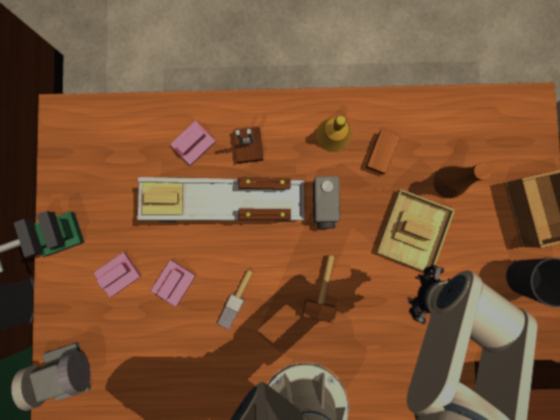

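The picture shows the blank flat in the tray at about (415,230), the waiting blank still at (162,199), everything else in place and the arm clear.

```bash
python3 -c "
from bench import r
print(r.finish_job())"
```

```text
the job is handed in; nothing more can be done
None
```

The jammed blank is out of the keepers and now stands foot down, flat in the plywood tray. The job is handed in; it gives no verdict. The clock read 17.6 s at the last check, against the 61 s limit.

- **Push:** I pushed the blank back up the chute with closed fingers at about 3 N. It ended at chute x of about 0.064 m, clear of the keepers, with about 34 mm of free chute left to the waiting blank.
- **Lift and placing:** I gripped the blank by its rib and lifted it square to the chute floor. I lowered it until it touched the tray floor, about 15 N on contact, then released it and backed the arm away.

**Last checks:**
- **Position:** the middle of the rib is within about 2 mm of the tray's centre.
- **Height:** the rib top is 54.6 mm above the bench, where 55 mm was expected. That puts the blank's centre at about 30 mm.
- **Tilt:** fitted from the depth image, it is about 0.025 rad, within the 0.08 rad limit.
- **Force at the wrist:** it read close to zero after release.
- **Waiting blank:** it looked unmoved in the final top picture. I judged this by eye. A pixel comparison of that area gave a mean difference of 6.5 grey levels, with no threshold set beforehand, so it settles nothing.
- **Other bench items:** the bell, pattern, fork and offcut also looked unmoved by eye in that picture; I did not measure them.

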